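# Pin the stencil frame into register

## Robot

A 7-joint arm with a two-finger parallel gripper is mounted at the origin on the work surface. World frame = base frame: x ahead of the robot, y to its left, z up, the work surface at z = 0. Lengths are in mm, angles in rad, forces in N, time in s.
With the tool pointing down it reaches from about 425 to 875 mm from the base axis. Payload 9.9 kg.
Tool frame: the origin (TCP) lies at the very end of the fingers, on their centre line; the grasp point (between the pads) lies 19 mm behind it (ctrl.grip_depth is the distance from the TCP to the grasp point, in mm); z points along the fingers, y is the line along which they close (so a half turn about z gives the same grasp; the last joint's range is limited). The gripper opens to 85 mm and grips with 20 to 120 N. Pads are 22 mm wide; open, the fingers measure 114 mm over their backs; the gripper's body (76 mm by 85 mm) begins 54 mm behind the grasp point. The pads swing forward as they close: fully open they stand 13 mm farther back than shut.
Start: joints at [-0.084, 0.576, 0.025, 1.437, -0.015, 1.129, -0.057], TCP at [675.003, 0.006, 231.289] pointing down, gripper open.
Joint ranges: [-2.76, 2.76], [-0.34, 2.15], [-1.52, 1.57], [0.19, 2.46], [-1.09, 4.23], [0.17, 1.99], [-2.82, 2.82]. Speed limits (rad/s): [2.22, 2.22, 3.01, 3.01, 3.14, 3.14, 3.14].

## Interface

Orientations are given as a unit quaternion [x, y, z, w].
In Python, from station import ctrl, imaging gives the robot as it stands.
- The arm moves only by the tool jog_arm, never from a script. Its arguments are lists of equal length, an entry for each row: "fingers": the opening in per cent of the stroke, from 0 (shut) to 100 (fully open); "offset": the shift along the world's x, y, z as a fraction of full scale, a list of three; "rot": the turn, a rotation vector about the world's x, y, z as a fraction of full scale, a list of three. In form: {"fingers": [fingers, ...], "offset": [[tx, ty, tz], ...], "rot": [[rx, ry, rz], ...]}. A call has exactly 8 rows; each row shifts and turns the commanded pose from where the row before left it; what a row does not reach is not made up. Full scale, the value 1, is 2.5 cm for a shift and 0.12 rad for a turn. A row lasts 1/10 s, in which the tool goes at most 50 mm and 8.59 degrees, less where a joint would pass 70% of its speed; a pose out of reach is approached as far as the arm can. A call with a number of a shift or a turn outside -1 to 1 is refused whole. A call with a gripper value outside its range is refused whole. The fingers move at their own pace and stop on an object; the grip force is fixed at half the most. Time passes only in rows, so rows that do not move let the fingers close, or fill a call up. It gives the time, the measured TCP pose, the force, the opening and the grip force at its end, in the units of the state.
- ctrl.get_obs(): the state, without advancing time (a new reading comes with each control period).
- imaging.read_camera(name): name is "scene" or "side" or "wrist"; returns a dict with "pixels" (480x640x3 uint8, red, green, blue), "range_z" (480x640 float32, mm along the optical axis (not along the pixel's ray), 0 where there is no reading), "camera_matrix" (3x3 intrinsics, pixels), "extrinsics" (4x4, takes a point from camera to world coordinates). Camera axes: x right, y down, z forward; pixel columns grow to the right and rows downward; lengths in mm; the calibration is good to about 2 mm. A picture is of the moment at which its call begins.
- ctrl.job_done(): hands the job in; it is judged then, once.
The state is a dict: "time_s": time; "q": joint angles; "dq": joint speeds; "tau": joint torques, N m; "ee_pos": TCP position; "tcp_rot": TCP orientation; "wrist_force": force on the tool from outside, world axes, zero at the start; "ft_torque": the same for the moment, N m; "finger_gap": finger opening in mm; "finger_force": force on a finger pad.
Only numpy, scipy, OpenCV 4.12 (cv2) and the standard library are available. Lean on these libraries where they do the work, as an engineer would, in place of code of your own. Each camera call takes 0.05 s, during which the arm holds its last target. There are 200 camera calls.

## Task

The stencil frame lying on the tile-printing jig is several millimetres out of register. Draw the red-knobbed taper pin from the pin rack, put its nose through the round hole of the frame's lug, feel about under light pressure for the hole of the bush hidden underneath, and work the pin down so that it pulls the frame into line, until the pin stands upright with its collar flat on the lug; then let go of it. Never force or jam the pin (30 N against bush or frame bruises them), keep the frame lying flat on the bed, and leave the black-knobbed dowel pins and the other things on the table where they are.

Things in the scene. Friction and masses are not known exactly. Their poses are not given: they have to be found in the camera images.
- pin_knob (a point): Centre of the red knob of the loose steel taper pin, on the pin's axis; z axis along the pin towards the knob's top. The round knob is 20 mm across and 40 mm tall, plain plastic. This point lies 72 mm above the tip and 30 mm above the collar's underside. The pin starts upright in one of the rack's three holes, collar on the rack's top, this point 80 mm above the table.
- pin_tip (a point): Centre of the small flat end of the taper pin's nose, z axis along the pin towards the knob. The nose tapers from 7 mm diameter at the tip to 15 mm at 26 mm above it.
- pin_collar (a point): Centre of the underside of the taper pin's collar (26 mm across), 42 mm above the tip: the face that must sit on the lug.
- lug_hole (a point): Centre of the 16 mm round hole in the frame's steel lug, on the lug's top face, 48 mm above the table: the upper of the two holes. The lug is 46 x 50 mm and 8 mm thick. The only thing beside it is the frame's bar, 10 mm thick, which begins 25 mm from the hole towards the frame's middle.
- frame: Loose stencil frame, aluminium, 230 x 230 x 10 mm with a pierced brass plate, about 0.55 kg; origin at the centre of its underside. On its -y side the lug with the round hole, 140 mm from the origin; on its +y side a lug whose slot, 11 mm (x) by 24 mm (y), is loose over the bed's fixed 8 mm dowel, so that it can slide and swing by several mm. A side push of a few newtons slides it.
- bed: Jig bed, fixed, 230 x 230 mm, origin under its centre, top 40 mm above the table. The block under the lug, level with that top, carries an eccentric brass bush, axis 140 mm from the origin on the bed's -y side. The bush's 16 mm hole (through to the table) lies 7 mm off that axis on any side: it is turned for each job, hidden by the lug, not measured, so the nose starts over solid brass.
- rack: Pin rack, fixed wooden block 180 x 60 x 50 mm, origin at the centre of its underside; three 20 mm holes on the line along its x axis, at -60, 0 and +60 mm.
- dowel_a_knob (a point): Centre of the knob of a plain straight dowel pin with a black knob, standing in the rack; not needed. Of the taper pin's size, with a straight 15 mm shank.
- dowel_b_knob (a point): Centre of the knob of the other dowel pin with a black knob, standing in the rack; not needed.
- green_bottle_mid (a point): Half-way up a green paint bottle, 40 mm across, 124 mm tall. Bystander.
- yellow_bottle_mid (a point): Half-way up a yellow paint bottle, 40 mm across, 124 mm tall. Bystander.
- steel_bowl: Small steel mixing bowl, 76 mm across, 30 mm high, origin under its centre. Bystander.
- ochre_tub: Ochre paint tub, 94 mm across, 100 mm high, origin under its centre. Bystander.
- pin: The taper pin as a whole, 92 mm long, about 0.15 kg; origin at its tip, z towards the knob. From the tip: tapered nose 0 to 26 mm (7 to 15 mm diameter), plain 15 mm shank to 42 mm, collar 26 mm across to 46 mm, neck 12 mm across to 52 mm, red knob 20 mm across to 92 mm. When home its tip is 6 mm above the table. Working it down takes about 5 to 15 N.
Things that resemble listed ones, but are neither listed nor needed, are in the scene too. What is shaped like the pin but blue or purple is not meant.

How it is judged (in metres and radians):
On the way, in this order (a step that is already met when the one before it is completed fails the run):
1. the taper pin is drawn out of the rack (height (world z) of pin_tip above 0.052 m and contact force between pin and rack below 0.1 N), for 0.1 s.
2. its nose is through the lug's hole and entered in the bush (horizontal distance between pin_tip and lug_hole below 0.006 m and z of pin_tip in the frame of bed between 0.012 and 0.036 m), for 0.02 s.
At the end, for the whole second after the job is handed in: The taper pin stands in lug and bush, its collar within 1.5 mm of the lug's top face and its tip no more than 8.5 mm above the table, centred in the lug's hole within 2 mm and upright within 0.06 rad; the frame lies flat on the bed (underside no more than 1.5 mm off it); pin and frame at rest (z of pin_collar in the frame of frame below 0.0095 m and z of pin_tip in the frame of bed below 0.0085 m and horizontal distance between pin_collar and lug_hole below 0.002 m and angle between pin_tip's own z axis and vertical below 0.06 rad and z of frame in the frame of bed below 0.0415 m and angle between frame's own z axis and vertical below 0.015 rad and linear speed of each of pin, frame below 0.01 m/s); the robot touches nothing.
It fails at once if the taper pin is pressed or wedged against the bush or bed with more than 30 N (contact force between pin and bed above 30 N).
It fails at once if the taper pin presses on the frame with more than 30 N (contact force between pin and frame above 30 N).
It fails at once if the frame is lifted off the bed by more than 6 mm (z of frame in the frame of bed above 0.046 m).
It fails at once if a dowel pin is moved more than 20 mm (distance of any of dowel_a_knob, dowel_b_knob from where it was at the start of the episode above 0.02 m).
It fails at once if a bystander on the table is moved more than 30 mm (distance of any of green_bottle_mid, yellow_bottle_mid, steel_bowl, ochre_tub from where it was at the start of the episode above 0.03 m).
It also fails if it takes over 72 s, if anything falls off the work surface, if the arm or the gripper's body presses on something with over 40 N, if the wrist force passes 120 N, or if a joint passes its speed limit or range.

## Working session

There is one attempt and no reset: what is moved stays moved. The work goes in short steps, Python scripts to look and compute and a tool call to move; the robot and the scene stay as the last step left them, time stands still between calls to the robot, and variables do not carry over. Pictures are saved under pics/ and viewed, at most 10 in all, crops included, and the job is handed in when it is done.

Besides the shell and the picture viewer there is one more tool, called after "Request:" as name(argument=value, ...), one argument or row to a line, values as JSON. jog_arm: Moves the arm, as the interface text tells. Shift numbers are shares of 2.5 cm and turn numbers shares of 0.12 rad, none past 1 either way. Its arguments: {"type":"object","properties":{"fingers":{"type":"array","items":{"type":"number"}},"offset":{"type":"array","items":{"type":"array","items":{"type":"number"}}},"rot":{"type":"array","items":{"type":"array","items":{"type":"number"}}}},"required":["fingers","offset","rot"]}

```bash
mkdir -p pics
cat > h.py <<'E'
import numpy as np, cv2
from station import ctrl, imaging
def cam(n):
    c=imaging.read_camera(n); return c
def save(c,f,crop=None,scale=1):
    p=c["pixels"][...,::-1]
    if crop: x0,y0,x1,y1=crop; p=p[y0:y1,x0:x1]
    cv2.imwrite("pics/"+f,cv2.resize(p,None,fx=scale,fy=scale,interpolation=cv2.INTER_CUBIC))
def ray(c,u,v):
    K=np.array(c["camera_matrix"]);T=np.array(c["extrinsics"])
    d=T[:3,:3]@np.linalg.inv(K)@[u,v,1.]; return T[:3,3],d
def onz(c,u,v,z):
    o,d=ray(c,u,v); return o+d*(z-o[2])/d[2]
def dep(c,u,v):
    o,d=ray(c,u,v); return o+d*float(c["range_z"][int(v),int(u)])
def blobs(m,amin=30):
    n,l,s,ce=cv2.connectedComponentsWithStats(m.astype(np.uint8))
    return [(tuple(s[i][:5]),tuple(ce[i].round(1))) for i in range(1,n) if s[i][4]>=amin]
E
python3 - <<'E'
from h import *
for n in("scene","side"):
    c=cam(n); save(c,n+"0.png"); print(n,np.round(c["extrinsics"],2).tolist(),np.round(c["camera_matrix"]).tolist())
    h=cv2.cvtColor(c["pixels"],cv2.COLOR_RGB2HSV)
    m=((h[...,0]<8)|(h[...,0]>172))&(h[...,1]>140)&(h[...,2]>60)
    for b in blobs(m): print(b, dep(c,*b[1]).round(0))
print(ctrl.get_obs())
E
```

```text
scene [[-0.71, 0.4, -0.58, 1474.57], [0.71, 0.4, -0.58, 901.49], [0.0, -0.82, -0.57, 952.45], [0.0, 0.0, 0.0, 1.0]] [[607.0, 0.0, 331.0], [0.0, 607.0, 235.0], [0.0, 0.0, 1.0]]
((np.int32(271), np.int32(320), np.int32(11), np.int32(17), np.int32(74)), (np.float64(274.3), np.float64(326.1))) [913. 184. 103.]
side [[0.97, -0.17, 0.17, 425.62], [-0.24, -0.67, 0.7, -630.72], [-0.0, -0.72, -0.69, 693.57], [0.0, 0.0, 0.0, 1.0]] [[449.0, 0.0, 318.0], [0.0, 449.0, 244.0], [0.0, 0.0, 1.0]]
((np.int32(92), np.int32(72), np.int32(7), np.int32(29), np.int32(44)), (np.float64(94.3), np.float64(84.4))) [130. 616. 185.]
((np.int32(301), np.int32(400), np.int32(14), np.int32(13), np.int32(135)), (np.float64(307.1), np.float64(406.1))) [ 481. -339.   99.]
((np.int32(307), np.int32(412), np.int32(7), np.int32(11), np.int32(33)), (np.float64(310.8), np.float64(417.2))) [ 484. -349.   84.]
{'time_s': 0.1, 'q': array([-0.08378893,  0.57638822,  0.0248628 ,  1.43780143, -0.01499789,
        1.12902376, -0.0565024 ]), 'dq': array([-7.65071719e-04, -1.72934523e-03, -4.68818689e-05, -2.33389945e-03,
       -2.91061244e-04, -6.39106107e-04, -6.83123816e-04]), 'tau': array([ 7.07550455e-03, -7.67310762e+01,  2.25892425e+00, -2.86606407e+01,
        1.61178235e-02,  8.62831454e-03, -6.06417325e-05]), 'ee_pos': array([ 6.74599469e+02, -9.45746109e-03,  2.30577426e+02]), 'tcp_rot': array([ 7.07104022e-01,  7.07109175e-01, -5.35714655e-04, -4.78001933e-04]), 'wrist_force': array([-0.26365836, -0.06030561, -0.34674394]), 'ft_torque': array([ 0.02506562, -0.00189608, -0.03311612]), 'finger_force': 0.0, 'finger_gap': 85.68206123448873}
```

View pics/scene0.png

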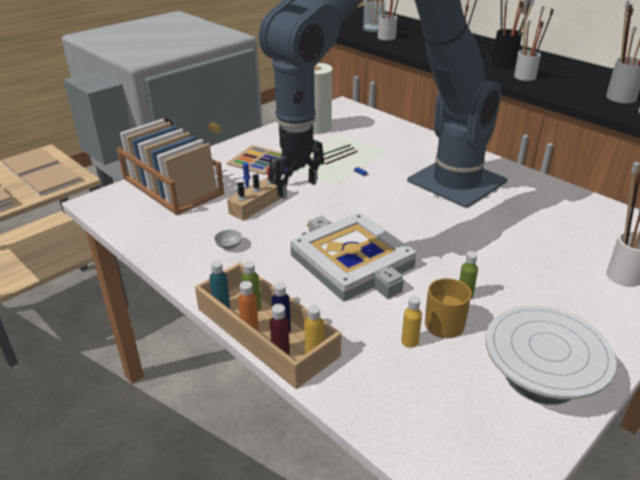

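View pics/side0.png

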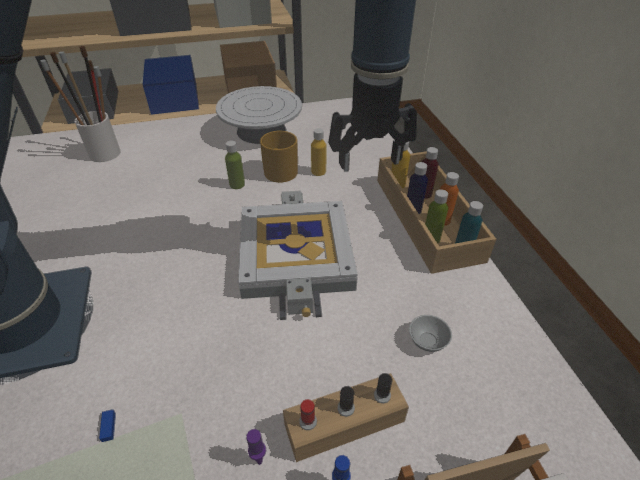

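The side view shows the red knob at (308,411). Things it could be confused with: black dowels (347,399) and (384,386), purple pin (257,446), blue pin (342,468). I choose the red one. The big lug with the round hole is at (299,290), and the slot lug is at (292,198).

Run:
```python
from h import *
c=cam("side"); save(c,"crop1.png",(220,170,420,480),1.9)
h=cv2.cvtColor(c["pixels"],cv2.COLOR_RGB2HSV)
for n,p in dict(red=(308,413),b1=(347,400),b2=(384,387)).items(): print(n,onz(c,*p,80).round(1))
m=(h[...,2]<70);m[:370]=0;m[:,:330]=0;m[:,400:]=0
print(blobs(m,20))
m=((h[...,0]<8)|(h[...,0]>172))&(h[...,1]>140)&(h[...,2]>60);m[:390]=0
ys,xs=np.nonzero(m);print(xs.min(),xs.max(),ys.min(),ys.max())
for p in [(300,289),(292,198)]: print(onz(c,*p,48).round(1),dep(c,*p).round(1))
```

```text
red [ 482.  -339.9   80. ]
b1 [ 541.3 -334.5   80. ]
b2 [ 600.4 -328.    80. ]
[((np.int32(376), np.int32(374), np.int32(16), np.int32(24), np.int32(285)), (np.float64(383.6), np.float64(385.4))), ((np.int32(339), np.int32(387), np.int32(15), np.int32(24), np.int32(287)), (np.float64(346.2), np.float64(398.3))), ((np.int32(334), np.int32(467), np.int32(12), np.int32(13), np.int32(81)), (np.float64(337.9), np.float64(473.6)))]
301 314 400 422
[524.8 -84.5  48. ] [527.6 -69.   29.7]
[565.6 192.2  48. ] [565.  188.6  50.8]
```

View pics/crop1.png

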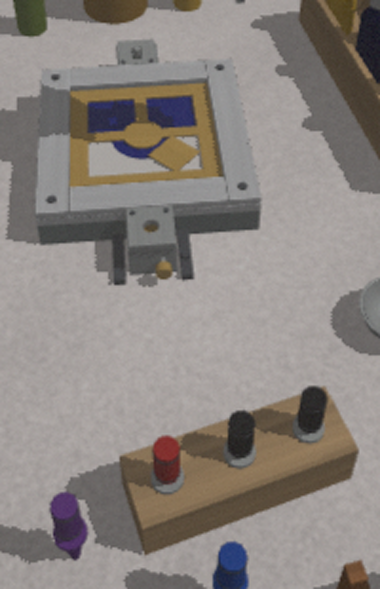

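Request:
jog_arm(
  fingers=[60, 60, 60, 60, 60, 60, 60, 60],
  offset=[
    [-0.48, -0.85, -0.1],
    [-0.48, -0.85, -0.1],
    [-0.48, -0.85, -0.1],
    [-0.48, -0.85, -0.1],
    [-0.48, -0.85, -0.1],
    [-0.48, -0.85, -0.1],
    [-0.48, -0.85, -0.1],
    [-0.48, -0.85, -0.1],
  ],
  rot=[
    [0, 0, -0.766],
    [0, 0, -0.766],
    [0, 0, -0.766],
    [0, 0, -0.766],
    [0, 0, -0.766],
    [0, 0, -0.766],
    [0, 0, -0.766],
    [0, 0, -0.766],
  ],
)

```text
time_s: 0.95
ee_pos: [578.3, -170.8, 211.0]
tcp_rot: [0.915, 0.404, -0.0, -0.0]
wrist_force: [-0.2, -0.5, 0.0]
finger_gap: 51.1
finger_force: 0.0
```

Request:
jog_arm(
  fingers=[60, 60, 60, 60, 60, 60, 60, 60],
  offset=[
    [-0.48, -0.85, -0.1],
    [-0.48, -0.85, -0.1],
    [-0.48, -0.85, -0.1],
    [-0.48, -0.85, -0.1],
    [-0.48, -0.85, -0.1],
    [-0.48, -0.85, -0.1],
    [-0.48, -0.85, -0.1],
    [-0.48, -0.85, -0.1],
  ],
  rot=[
    [0, 0, -0.766],
    [0, 0, -0.766],
    [0, 0, -0.766],
    [0, 0, -0.766],
    [0, 0, -0.766],
    [0, 0, -0.766],
    [0, 0, -0.766],
    [0, 0, -0.766],
  ],
)

```text
time_s: 1.75
ee_pos: [482.4, -340.7, 191.1]
tcp_rot: [0.999, 0.048, -0.0, -0.0]
wrist_force: [0.2, -0.7, -0.2]
finger_gap: 51.0
finger_force: 0.0
```

Run:
```python
from h import *
c=cam("wrist"); save(c,"w1.png")
o=ctrl.get_obs(); print(o["ee_pos"],o["tcp_rot"],o["finger_gap"],o["q"]); print(c["extrinsics"].round(2).tolist())
h=cv2.cvtColor(c["pixels"],cv2.COLOR_RGB2HSV)
m=((h[...,0]<8)|(h[...,0]>172))&(h[...,1]>140)&(h[...,2]>60)
for b in blobs(m): print(b,onz(c,*b[1],100).round(1),dep(c,*b[1]).round(1))
```

```text
[ 479.33330952 -344.91087217  190.97623712] [ 9.99073119e-01  4.30185280e-02 -9.90795096e-04  1.15175552e-03] 51.27635672755472 [ 0.26215304  0.52373353  0.43897215  1.73401028 -0.26203715  0.94254267
 -0.68004735]
[[0.1, -0.94, -0.32, 563.91], [-1.0, -0.09, -0.03, -332.97], [-0.0, 0.32, -0.95, 332.86], [0.0, 0.0, 0.0, 1.0]]
((np.int32(315), np.int32(209), np.int32(18), np.int32(17), np.int32(151)), (np.float64(324.4), np.float64(215.9))) [ 494.  -342.6  100. ] [ 488.6 -343.4   81.9]
((np.int32(302), np.int32(222), np.int32(34), np.int32(33), np.int32(865)), (np.float64(318.3), np.float64(238.1))) [ 480.4 -340.5  100. ] [ 480.  -340.5   99. ]
```

View pics/w1.png

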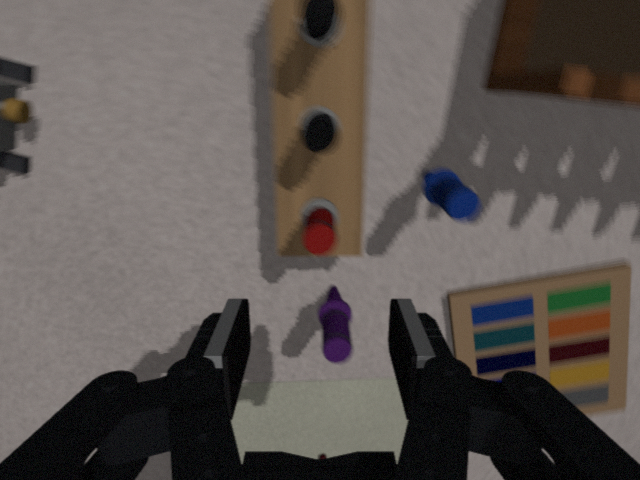

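Request:
jog_arm(
  fingers=[48, 48, 48, 48, 48, 48, 48, 48],
  offset=[
    [0, 0, 0],
    [0, 0, -0.6],
    [0, 0, -0.6],
    [0, 0, -0.6],
    [0, 0, -0.6],
    [0, 0, 0],
    [0, 0, 0],
    [0, 0, 0],
  ],
  rot=[
    [0, 0, 0],
    [0, 0, 0],
    [0, 0, 0],
    [0, 0, 0],
    [0, 0, 0],
    [0, 0, 0],
    [0, 0, 0],
    [0, 0, 0],
  ],
)

```text
time_s: 2.6
ee_pos: [483.6, -339.9, 132.1]
tcp_rot: [0.999, 0.05, 0.0, 0.0]
wrist_force: [0.4, 0.1, -1.0]
finger_gap: 41.3
finger_force: 0.0
```

Request:
jog_arm(
  fingers=[48, 48, 48, 48, 48, 48, 0, 0],
  offset=[
    [-0.08, 0, -0.7],
    [0, 0, -0.7],
    [0, 0, -0.7],
    [0, 0, -0.66],
    [0, 0, 0],
    [0, 0, 0],
    [0, 0, 0],
    [0, 0, 0],
  ],
  rot=[
    [0, 0, 0],
    [0, 0, 0],
    [0, 0, 0],
    [0, 0, 0],
    [0, 0, 0],
    [0, 0, 0],
    [0, 0, 0],
    [0, 0, 0],
  ],
)

```text
time_s: 3.4
ee_pos: [481.6, -340.4, 63.6]
tcp_rot: [0.999, 0.05, 0.001, 0.001]
wrist_force: [-0.5, 1.8, 3.4]
finger_gap: 18.8
finger_force: 58.3
```

Request:
jog_arm(
  fingers=[0, 0, 0, 0, 0, 0, 0, 0],
  offset=[
    [0, 0, 0],
    [0, 0, 0],
    [0, 0, 0.3],
    [0, 0, 0.7],
    [0, 0, 0.7],
    [0, 0, 0.7],
    [0, 0, 0],
    [0, 0, 0],
  ],
  rot=[
    [0, 0, 0],
    [0, 0, 0],
    [0, 0, 0],
    [0, 0, 0],
    [0, 0, 0],
    [0, 0, 0],
    [0, 0, 0],
    [0, 0, 0],
  ],
)

```text
time_s: 4.2
ee_pos: [481.1, -339.9, 122.4]
tcp_rot: [0.999, 0.05, 0.0, 0.0]
wrist_force: [-0.1, 0.9, -3.6]
finger_gap: 18.6
finger_force: 58.6
```

Run:
```python
from h import *
o=ctrl.get_obs(); print(o["ee_pos"],o["tcp_rot"],o["finger_gap"],o["wrist_force"],ctrl.grip_depth)
s=cam("side");w=cam("wrist")
a=s["pixels"][330:480,240:440];b=w["pixels"]
cv2.imwrite("pics/g1.png",np.hstack([cv2.resize(a,(560,420)),cv2.resize(b[60:300,200:440],(240,420))])[...,::-1])
```

```text
[ 481.08563518 -339.85084673  122.38860683] [9.98743764e-01 5.01079773e-02 2.81745586e-04 6.42193621e-05] 18.607668021278027 [-0.05294538  0.93742391 -3.61000418] 18.700000000000003
```

View pics/g1.png

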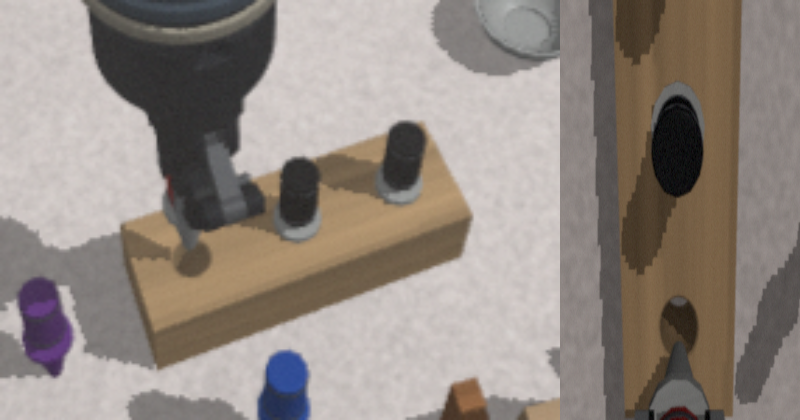

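The red pin hangs from the gripper, clear of its rack hole, which is at (190,258) in the left half; both black dowels are undisturbed.

Request:
jog_arm(
  fingers=[0, 0, 0, 0, 0, 0, 0, 0],
  offset=[
    [0, 0.3, 0.2],
    [0, 0.6, 0.2],
    [0, 0.8, 0],
    [0, 0.8, 0],
    [0, 0.8, 0],
    [0, 0.8, 0],
    [0, 0.8, 0],
    [0, 0.8, 0],
  ],
  rot=[
    [0, 0, 0],
    [0, 0, 0],
    [0, 0, 0],
    [0, 0, 0],
    [0, 0, 0],
    [0, 0, 0],
    [0, 0, 0],
    [0, 0, 0],
  ],
)

```text
time_s: 5.1
ee_pos: [480.8, -195.2, 132.4]
tcp_rot: [0.999, 0.051, -0.0, -0.0]
wrist_force: [0.6, -0.3, -1.8]
finger_gap: 18.6
finger_force: 58.7
```

Request:
jog_arm(
  fingers=[0, 0, 0, 0, 0, 0, 0, 0],
  offset=[
    [0, 0.8, 0],
    [0, 0.8, 0],
    [0, 0.8, 0],
    [0, 0.8, 0],
    [0, 0.8, 0],
    [0, 0.4, 0],
    [0, 0, 0],
    [0, 0, 0],
  ],
  rot=[
    [0, 0, 0],
    [0, 0, 0],
    [0, 0, 0],
    [0, 0, 0],
    [0, 0, 0],
    [0, 0, 0],
    [0, 0, 0],
    [0, 0, 0],
  ],
)

```text
time_s: 5.9
ee_pos: [481.0, -87.8, 132.5]
tcp_rot: [0.999, 0.05, 0.0, 0.0]
wrist_force: [-0.2, -0.7, -2.6]
finger_gap: 18.8
finger_force: 58.7
```

Run:
```python
from h import *
o=ctrl.get_obs(); print(o["ee_pos"],o["tcp_rot"],o["finger_gap"],o["wrist_force"])
w=cam("wrist"); save(w,"w2.png")
print(w["extrinsics"].round(2).tolist())
np.savez("w2.npz",**w)
```

```text
[480.97882672 -87.80657279 132.47321833] [9.98742381e-01 5.01357302e-02 1.53773596e-04 2.04651408e-04] 18.79081597059456 [-0.19042297 -0.73559073 -2.62435452]
[[0.1, -0.94, -0.32, 562.37], [-0.99, -0.1, -0.03, -79.7], [-0.0, 0.32, -0.95, 274.34], [0.0, 0.0, 0.0, 1.0]]
```

View pics/w2.png

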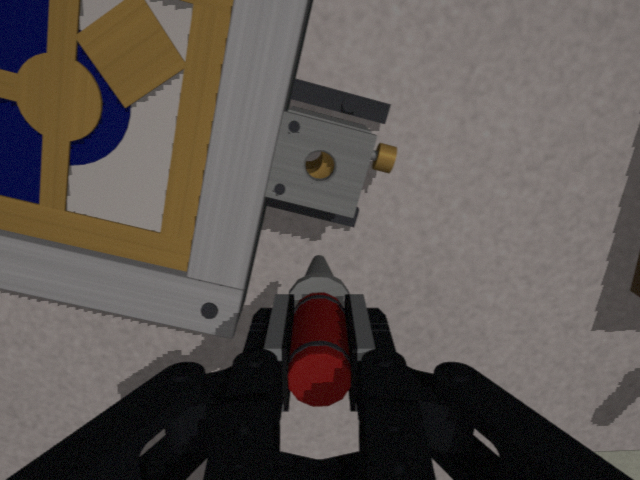

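Run:
```python
from h import *
w=dict(np.load("w2.npz")); p=w["pixels"]
a=p[135:195,290:350]; z=w["range_z"][135:195,290:350]
zz=cv2.normalize(np.clip(z,200,300),None,0,255,cv2.NORM_MINMAX).astype(np.uint8)
b=p[240:300,290:350]
cv2.imwrite("pics/z2.png",np.hstack([cv2.resize(a[...,::-1],(400,400),interpolation=0),cv2.resize(b[...,::-1],(400,400),interpolation=0)]))
for q in [(320,165),(326,170),(314,158),(318,155),(308,165),(332,165),(345,180)]: print(q,dep(w,*q).round(1))
print("hole48",onz(w,320,165,48).round(1),"tip77",onz(w,318,258,77).round(1),dep(w,318,262).round(1))
print("lug corners48",[onz(w,*q,48).round(1).tolist() for q in [(287,110),(376,133),(357,209),(268,197)]])
```

```text
(320, 165) [520.6 -84.4  38.4]
(326, 170) [518.3 -88.   39.2]
(314, 158) [517.7 -80.9  -1.5]
(318, 155) [519.7 -83.3  -2.2]
(308, 165) [515.9 -77.6  16. ]
(332, 165) [521.4 -90.9  39.2]
(345, 180) [515.4 -98.5  46.6]
hole48 [522.3 -84.2  48. ] tip77 [481.3 -87.3  77. ] [485.4 -87.   91.9]
lug corners48 [[548.6, -64.7, 48.0], [541.8, -111.3, 48.0], [500.3, -106.8, 48.0], [502.2, -57.9, 48.0]]
```

View pics/z2.png

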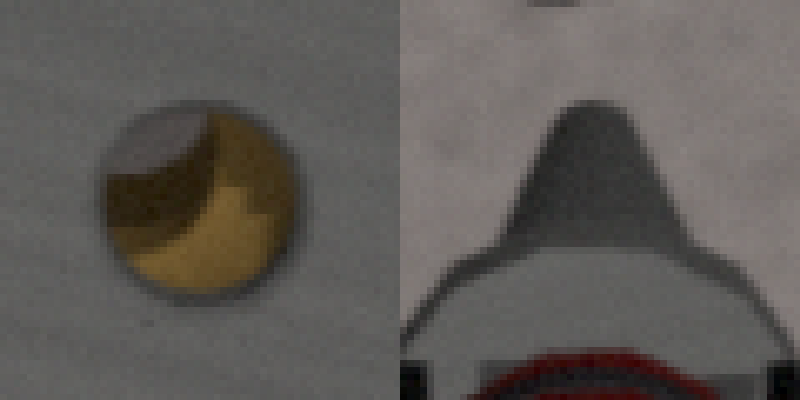

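Run:
```python
from h import *
from scipy.optimize import least_squares
w=dict(np.load("w2.npz"))
def fit(P,z,r):
    X=np.array([onz(w,290+a/6.667-.5,135+b/6.667-.5,z)[:2] for a,b in P])
    f=lambda c:np.hypot(*(X-c).T)-r
    s=least_squares(f,X.mean(0)+[3,3] if z==40 else X.mean(0)); return s.x.round(1),s.fun.round(1)
print("lug",fit([(200,100),(100,200),(300,205),(200,305),(130,132),(270,132),(130,275),(270,275)],48,8))
print("bush",fit([(107,225),(150,222),(185,210),(205,190),(215,165),(213,112)],40,8))
g=w["pixels"][135:195,290:350].max(2)
print("\n".join(" ".join(f"{v:3d}" for v in r[14:46]) for r in g[13:47]))
```

```text
lug (array([522.2, -84. ]), array([ 0.2, -0.1, -0.1,  0.1, -0.1, -0.1, -0. , -0. ]))
bush (array([526.1, -77.2]), array([-0.2, -0.2,  0.2,  0.3,  0.1, -0.4]))
 97  99  96  98  98  97  98  96  97 100  96  92  96  97  93  96  91  94  94  95  96  92  95  94  93  92  94  93  95  94  89  90
 95  97  97 100  97  99 101  99  97 101  95  96  95  93  92  92  93  92  93  93  94  95  95  93  92  95  93  94  94  91  91  91
 94  95  95  94  97  93 100  98  98  96  91  83  80  70  70  71  68  71  73  70  77  86  92  94  94  92  95  92  93  92  94  91
 93  95  93  91  94  95  95  92  85  77  70  66  67  67  65  66  67  63  66  65  63  68  76  84  90  96  92  95  95  94  93  97
 94  93  94  95  97  90  81  72  68  71  69  75  76  74  76  78  72  61  66  67  66  60  60  67  77  83  92  93  98  92  96  98
 92  94  97  93  89  80  72  70  75  76  75  80  77  80  80  80  70  58  66  74  69  71  65  62  62  70  83  91  97  94  96  97
 95  95  95  90  80  69  71  74  76  77  78  82  79  77  81  75  63  54  58  70  73  70  69  68  60  62  69  83  96  98  97  95
 99  93  94  86  77  74  77  78  78  81  78  
[... 2710 characters left out ...]
  98  96  93  91  93  83  73  53  49  60  74  79  86  91  93
 96  94  92  91  88  80  71  65  67  76  86  94  97  98  98  96  95  91  92  90  81  69  63  48  48  61  75  80  89  92  95  94
 94  97  92  97  92  93  86  75  66  64  67  72  72  73  78  80  81  77  72  61  57  58  49  54  64  78  81  88  93  93 100  97
 94  98  93  97  95  91  90  90  80  71  67  64  58  60  58  61  60  61  60  55  61  55  62  71  75  82  85  94  98  96  96 100
 94  95  94  92  97  96  94  91  88  86  83  72  62  59  65  60  61  61  62  71  69  77  78  78  80  89  94  95  99  98  96  98
 96  96  94  93  94  91  91  94  89  94  88  87  84  81  80  83  80  82  83  84  84  85  83  87  87  91  94  93  93  95  98  98
```

Request:
jog_arm(
  fingers=[0, 0, 0, 0, 0, 0, 0, 0],
  offset=[
    [0.435, 0.069, 0],
    [0.435, 0.069, 0],
    [0.435, 0.069, 0],
    [0.435, 0.069, 0],
    [0, 0, -0.4],
    [0, 0, -0.4],
    [0, 0, -0.2],
    [0, 0, 0],
  ],
  rot=[
    [0, 0, 0],
    [0, 0, 0],
    [0, 0, 0],
    [0, 0, 0],
    [0, 0, 0],
    [0, 0, 0],
    [0, 0, 0],
    [0, 0, 0],
  ],
)

```text
time_s: 6.75
ee_pos: [523.3, -80.6, 106.1]
tcp_rot: [0.999, 0.05, -0.001, -0.0]
wrist_force: [0.1, 0.1, -1.4]
finger_gap: 18.6
finger_force: 58.7
```

Run:
```python
from h import *
o=ctrl.get_obs(); print(o["ee_pos"],o["wrist_force"],o["ft_torque"])
w=cam("wrist"); a=w["pixels"][200:320,260:380]
s=cam("side"); b=s["pixels"][260:320,270:330]
cv2.imwrite("pics/n1.png",np.hstack([cv2.resize(a,(400,400),interpolation=2),cv2.resize(b,(400,400),interpolation=2)])[...,::-1])
```

```text
[523.2684823  -80.61193479 106.11840859] [ 0.09715717  0.11246529 -1.44290573] [-0.00630324  0.0592816   0.00731462]
```

View pics/n1.png

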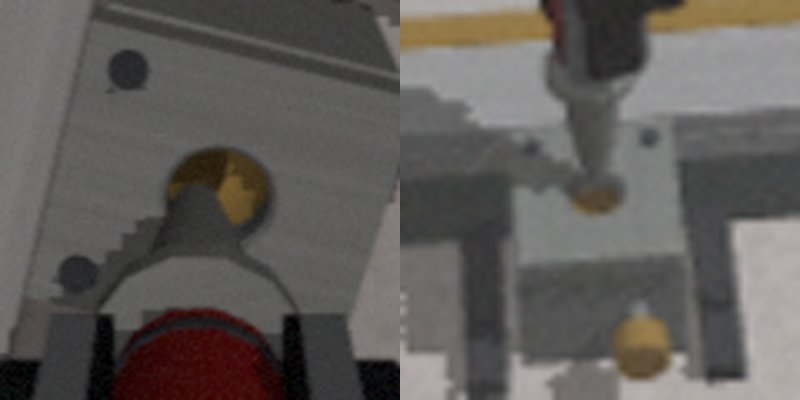

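Request:
jog_arm(
  fingers=[0, 0, 0, 0, 0, 0, 0, 0],
  offset=[
    [0.05, 0, 0],
    [0, 0, -0.08],
    [0, 0, -0.08],
    [0, 0, -0.08],
    [0, 0, -0.06],
    [0, 0, -0.04],
    [0, 0, 0],
    [0, 0, 0],
  ],
  rot=[
    [0, 0, 0],
    [0, 0, 0],
    [0, 0, 0],
    [0, 0, 0],
    [0, 0, 0],
    [0, 0, 0],
    [0, 0, 0],
    [0, 0, 0],
  ],
)

```text
time_s: 7.65
ee_pos: [525.6, -80.7, 98.7]
tcp_rot: [0.999, 0.05, -0.0, 0.0]
wrist_force: [0.3, -1.0, -1.9]
finger_gap: 18.7
finger_force: 58.7
```

Request:
jog_arm(
  fingers=[0, 0, 0, 0, 0, 0, 0, 0],
  offset=[
    [-0.03, 0, 0],
    [0, 0, -0.04],
    [0, 0, -0.04],
    [0, 0, -0.04],
    [0, 0, -0.04],
    [0, 0, 0],
    [0, 0, 0],
    [0, 0, 0],
  ],
  rot=[
    [0, 0, 0],
    [0, 0, 0],
    [0, 0, 0],
    [0, 0, 0],
    [0, 0, 0],
    [0, 0, 0],
    [0, 0, 0],
    [0, 0, 0],
  ],
)

```text
time_s: 8.45
ee_pos: [524.9, -80.7, 94.7]
tcp_rot: [0.999, 0.05, -0.0, 0.0]
wrist_force: [-0.8, -1.6, -1.8]
finger_gap: 18.5
finger_force: 58.7
```

No contact yet, with the tip near z = 39. I'll go slowly on down.

Request:
jog_arm(
  fingers=[0, 0, 0, 0, 0, 0, 0, 0],
  offset=[
    [0, 0, -0.04],
    [0, 0, -0.04],
    [0, 0, -0.04],
    [0, 0, -0.04],
    [0, 0, 0],
    [0, 0, 0],
    [0, 0, 0],
    [0, 0, 0],
  ],
  rot=[
    [0, 0, 0],
    [0, 0, 0],
    [0, 0, 0],
    [0, 0, 0],
    [0, 0, 0],
    [0, 0, 0],
    [0, 0, 0],
    [0, 0, 0],
  ],
)

```text
time_s: 9.25
ee_pos: [525.1, -80.6, 90.7]
tcp_rot: [0.999, 0.05, 0.0, 0.0]
wrist_force: [-1.5, -3.2, -2.1]
finger_gap: 18.5
finger_force: 58.6
```

Request:
jog_arm(
  fingers=[0, 0, 0, 0, 0, 0, 0, 0],
  offset=[
    [0, 0.02, -0.02],
    [0.01, 0.02, -0.04],
    [0.01, 0.02, -0.04],
    [0.01, 0.02, -0.04],
    [0, 0.02, -0.04],
    [0, 0, -0.02],
    [0, 0, 0],
    [0, 0, 0],
  ],
  rot=[
    [0, 0, 0],
    [0, 0, 0],
    [0, 0, 0],
    [0, 0, 0],
    [0, 0, 0],
    [0, 0, 0],
    [0, 0, 0],
    [0, 0, 0],
  ],
)

```text
time_s: 10.05
ee_pos: [525.8, -77.9, 85.7]
tcp_rot: [0.999, 0.05, -0.0, -0.0]
wrist_force: [-0.9, -3.3, -1.2]
finger_gap: 18.7
finger_force: 58.8
```

Request:
jog_arm(
  fingers=[0, 0, 0, 0, 0, 0, 0, 0],
  offset=[
    [0, 0.01, -0.04],
    [0, 0.01, -0.04],
    [0, 0, -0.04],
    [0, 0, -0.04],
    [0, 0, -0.04],
    [0, 0, -0.04],
    [0, 0, 0],
    [0, 0, 0],
  ],
  rot=[
    [0, 0, 0],
    [0, 0, 0],
    [0, 0, 0],
    [0, 0, 0],
    [0, 0, 0],
    [0, 0, 0],
    [0, 0, 0],
    [0, 0, 0],
  ],
)

```text
time_s: 10.85
ee_pos: [525.7, -77.3, 79.6]
tcp_rot: [0.999, 0.05, -0.0, -0.0]
wrist_force: [-0.8, -3.1, -1.1]
finger_gap: 18.6
finger_force: 58.8
```

Request:
jog_arm(
  fingers=[0, 0, 0, 0, 0, 0, 0, 0],
  offset=[
    [0, 0, -0.04],
    [0, 0, -0.04],
    [0, 0, -0.04],
    [0, 0, -0.04],
    [0, 0, -0.04],
    [0, 0, 0],
    [0, 0, 0],
    [0, 0, 0],
  ],
  rot=[
    [0, 0, 0],
    [0, 0, 0],
    [0, 0, 0],
    [0, 0, 0],
    [0, 0, 0],
    [0, 0, 0],
    [0, 0, 0],
    [0, 0, 0],
  ],
)

```text
time_s: 11.65
ee_pos: [525.7, -77.2, 74.6]
tcp_rot: [0.999, 0.05, -0.0, -0.0]
wrist_force: [-0.4, -2.3, -2.0]
finger_gap: 18.6
finger_force: 58.7
```

Request:
jog_arm(
  fingers=[0, 0, 0, 0, 0, 0, 0, 0],
  offset=[
    [0, 0, -0.03],
    [0, 0, -0.03],
    [0, 0, -0.03],
    [0, 0, -0.03],
    [0, 0, -0.03],
    [0, 0, 0],
    [0, 0, 0],
    [0, 0, 0],
  ],
  rot=[
    [0, 0, 0],
    [0, 0, 0],
    [0, 0, 0],
    [0, 0, 0],
    [0, 0, 0],
    [0, 0, 0],
    [0, 0, 0],
    [0, 0, 0],
  ],
)

```text
time_s: 12.45
ee_pos: [525.8, -77.4, 71.0]
tcp_rot: [0.999, 0.05, -0.0, -0.0]
wrist_force: [-0.5, -0.5, -2.1]
finger_gap: 18.5
finger_force: 58.5
```

Request:
jog_arm(
  fingers=[0, 0, 0, 0, 0, 0, 0, 0],
  offset=[
    [0, 0, -0.03],
    [0, 0, -0.03],
    [0, 0, -0.03],
    [0, 0, -0.03],
    [0, 0, -0.03],
    [0, 0, 0],
    [0, 0, 0],
    [0, 0, 0],
  ],
  rot=[
    [0, 0, 0],
    [0, 0, 0],
    [0, 0, 0],
    [0, 0, 0],
    [0, 0, 0],
    [0, 0, 0],
    [0, 0, 0],
    [0, 0, 0],
  ],
)

```text
time_s: 13.25
ee_pos: [525.7, -77.5, 67.2]
tcp_rot: [0.999, 0.05, -0.0, -0.0]
wrist_force: [0.2, 0.8, -2.9]
finger_gap: 18.6
finger_force: 58.6
```

Request:
jog_arm(
  fingers=[0, 0, 0, 0, 0, 0, 0, 0],
  offset=[
    [0, 0, -0.03],
    [0, 0, -0.03],
    [0, 0, -0.03],
    [0, 0, -0.03],
    [0, 0, -0.03],
    [0, 0, 0],
    [0, 0, 0],
    [0, 0, 0],
  ],
  rot=[
    [0, 0, 0],
    [0, 0, 0],
    [0, 0, 0],
    [0, 0, 0],
    [0, 0, 0],
    [0, 0, 0],
    [0, 0, 0],
    [0, 0, 0],
  ],
)

```text
time_s: 14.05
ee_pos: [525.7, -77.5, 63.5]
tcp_rot: [0.999, 0.05, -0.0, -0.0]
wrist_force: [-1.3, 0.8, -2.7]
finger_gap: 18.8
finger_force: 58.5
```

Next I go down in 0.5 mm steps to seat the collar.

Request:
jog_arm(
  fingers=[0, 0, 0, 0, 0, 0, 0, 0],
  offset=[
    [0, 0, -0.02],
    [0, 0, -0.02],
    [0, 0, -0.02],
    [0, 0, -0.01],
    [0, 0, 0],
    [0, 0, 0],
    [0, 0, 0],
    [0, 0, 0],
  ],
  rot=[
    [0, 0, 0],
    [0, 0, 0],
    [0, 0, 0],
    [0, 0, 0],
    [0, 0, 0],
    [0, 0, 0],
    [0, 0, 0],
    [0, 0, 0],
  ],
)

```text
time_s: 14.85
ee_pos: [525.7, -77.6, 61.8]
tcp_rot: [0.999, 0.05, -0.0, -0.0]
wrist_force: [-1.1, 2.4, -1.7]
finger_gap: 18.6
finger_force: 58.7
```

Request:
jog_arm(
  fingers=[0, 0, 0, 0, 0, 0, 0, 0],
  offset=[
    [0, 0, -0.01],
    [0, 0, -0.01],
    [0, 0, -0.01],
    [0, 0, -0.01],
    [0, 0, 0],
    [0, 0, 0],
    [0, 0, 0],
    [0, 0, 0],
  ],
  rot=[
    [0, 0, 0],
    [0, 0, 0],
    [0, 0, 0],
    [0, 0, 0],
    [0, 0, 0],
    [0, 0, 0],
    [0, 0, 0],
    [0, 0, 0],
  ],
)

```text
time_s: 15.65
ee_pos: [525.8, -77.6, 61.5]
tcp_rot: [0.999, 0.05, 0.0, -0.0]
wrist_force: [-4.8, 2.6, 10.7]
finger_gap: 18.4
finger_force: 60.0
```

The collar met the lug at the expected height, with the z force rising by about 12 N. Now I let go and lift.

Request:
jog_arm(
  fingers=[45, 45, 45, 45, 45, 45, 45, 45],
  offset=[
    [0, 0, 0],
    [0, 0, 0],
    [0, 0, 0],
    [0, 0, 0],
    [0, 0, 0.2],
    [0, 0, 0.6],
    [0, 0, 0.8],
    [0, 0, 0.8],
  ],
  rot=[
    [0, 0, 0],
    [0, 0, 0],
    [0, 0, 0],
    [0, 0, 0],
    [0, 0, 0],
    [0, 0, 0],
    [0, 0, 0],
    [0, 0, 0],
  ],
)

```text
time_s: 16.45
ee_pos: [525.6, -77.8, 121.6]
tcp_rot: [0.999, 0.05, -0.0, 0.0]
wrist_force: [0.5, 0.3, 0.6]
finger_gap: 39.0
finger_force: 0.0
```

Request:
jog_arm(
  fingers=[45, 45, 45, 45, 45, 45, 45, 45],
  offset=[
    [0, 0, 0.8],
    [-0.8, 0, 0.8],
    [-0.8, 0, 0.4],
    [-0.8, 0, 0],
    [0, 0, 0],
    [0, 0, 0],
    [0, 0, 0],
    [0, 0, 0],
  ],
  rot=[
    [0, 0, 0],
    [0, 0, 0],
    [0, 0, 0],
    [0, 0, 0],
    [0, 0, 0],
    [0, 0, 0],
    [0, 0, 0],
    [0, 0, 0],
  ],
)

```text
time_s: 17.25
ee_pos: [466.4, -77.6, 170.7]
tcp_rot: [0.999, 0.05, 0.0, 0.0]
wrist_force: [0.1, -0.4, 0.2]
finger_gap: 38.6
finger_force: 0.0
```

Run:
```python
from h import *
o=ctrl.get_obs(); print(o["ee_pos"],o["wrist_force"],o["finger_gap"])
w=cam("wrist"); s=cam("side"); 
cv2.imwrite("pics/f1.png",np.hstack([cv2.resize(w["pixels"][80:320,200:440],(400,400)),cv2.resize(s["pixels"][230:330,250:350],(400,400))])[...,::-1])
h=cv2.cvtColor(w["pixels"],cv2.COLOR_RGB2HSV)
m=((h[...,0]<8)|(h[...,0]>172))&(h[...,1]>140)&(h[...,2]>60)
for b in blobs(m): print(b,onz(w,*b[1],98).round(1),dep(w,*b[1]).round(1))
```

```text
[466.41733957 -77.6187042  170.67001068] [ 0.13500137 -0.42192172  0.20064779] 38.632119505288905
((np.int32(311), np.int32(117), np.int32(39), np.int32(40), np.int32(1193)), (np.float64(330.4), np.float64(136.2))) [524.5 -77.4  98. ] [524.4 -77.5  97.2]
```

View pics/f1.png

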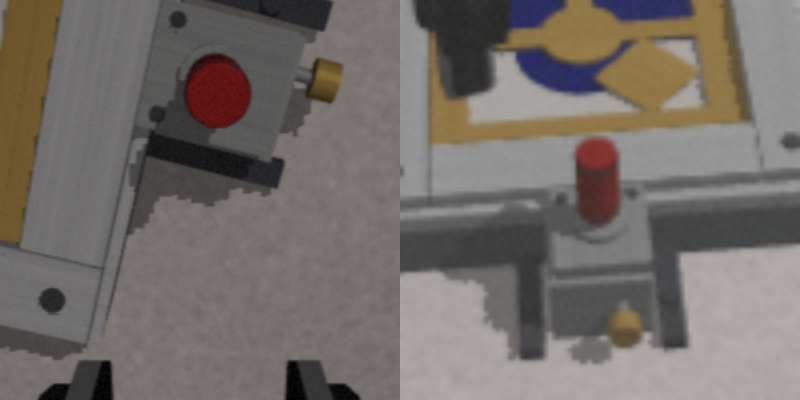

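The pin stands upright with its collar on the lug; the knob is at (217,90) in the left half and its top measures about z = 97 mm (98 expected). The gripper is clear, so I hand in.

```bash
python3 -c "
from station import ctrl
print(ctrl.job_done())"
```

```text
the job is handed in; nothing more can be done
None
```

The taper pin is seated through lug and bush, upright with its collar flat on the lug, the frame is pulled into line, the gripper is clear, and I handed the job in at about 17 s; no verdict was shown.

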